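# Test-fit a trailer coupler on the gauge ball

## Robot

A 6-joint arm with a two-finger parallel gripper is mounted at the origin on the work surface. World frame = base frame: x ahead of the robot, y to its left, z up, the work surface at z = 0. Lengths are in m, angles in rad, forces in N, time in s.
With the tool pointing down it reaches from about 0.4 to 0.925 m from the base axis. Payload 12.5 kg.
Tool frame: the origin (TCP) lies at the centre of the arm's flange, where the gripper is bolted on; the fingertips stand ctrl.finger_overhang ahead of it and the grasp point (between the pads) lies 171 mm ahead of it (ctrl.finger_overhang is the distance from the TCP to the fingertips, in m); z points along the fingers, y is the direction in which the jaws open and shut (so a half turn about z gives the same grasp; the last joint's range is limited). The gripper opens to 95 mm and grips with 3 to 60 N. Pads are 20 mm wide; open, the fingers measure 119 mm over their backs; the gripper's body (75 mm by 180 mm) begins 59 mm behind the grasp point.
Start: joints at [1.24, 0.491, 1.559, -0, 1.092, -0.106], TCP at [0.139, 0.609, 0.405] pointing down, gripper open.
Joint ranges: [-3.1, 3.1], [-0.84, 2.19], [0.05, 2.79], [-1.13, 4.28], [0.06, 2.93], [-2.69, 2.69]. Speed limits (rad/s): [2.22, 2.22, 2.79, 3.14, 3.14, 3.14].

## Interface

Orientations are given as a unit quaternion [w, x, y, z].
In Python, from cell import ctrl, imaging, look_for gives the robot as it stands. The module is installed in compiled form; this text tells all that it offers.
- The arm moves only by the tool step_arm, never from a script. Its argument "deltas" is a list of rows, each a list of 2 entries, a list of its own where there are three numbers: the shift along the world's x, y, z in mm, then the turn, a rotation vector about the world's x, y, z in degrees. A call has exactly 5 rows; each row is the pose to reach, as a shift and turn from the pose measured when the call began; what a row does not reach only later rows make up. A row lasts 1/10 s, in which the tool goes at most 50 mm and 8.59 degrees, less where a joint would pass 70% of its speed; a pose out of reach is approached as far as the arm can. A call with a gripper value outside its range is refused whole. "gripper" is the finger opening in mm, from 0 to 95.1, set as the call begins (left out, the last holds). The fingers move at their own pace and stop on an object; the grip force is fixed at half the most. Time passes only in rows, so rows that repeat a pose let the fingers close, or fill a call up. It gives the time, the measured TCP pose, the force and the opening at its end, in the units of the state.
- ctrl.sense(): the state, without advancing time (a new reading comes with each control period).
- imaging.read_camera(name): name is "scene" or "top" or "wrist"; returns a dict with "pixels" (420x560x3 uint8, red, green, blue), "camera_matrix" (3x3 intrinsics, pixels), "R" (3x3) and "t" (3): a world point X has camera coordinates R X + t; the wrist camera has in their place "tool_from_camera" (4x4, takes a point from camera to tool coordinates, whose origin is the TCP and whose axes are the flange's). Camera axes: x right, y down, z forward; pixel columns grow to the right and rows downward; lengths in m; the calibration is good to about 2 mm. The wrist camera is an equidistant fisheye: a pixel r from the principal point sees the ray r / f radians off the axis. A picture is of the moment at which its call begins: read the wrist's pose just before it. There is no depth.
- ctrl.job_done(): hands the job in, once; it reports no verdict.
Trained networks look in a picture, given as the dict that the camera call returned (one of the last four; its "shot" number tells which), for a name from the list of things; names that differ only in an ending like _2 or _b are one class to them, and where a whole thing is asked for, a point or a joint stands for the part that bears it (a point fixed in the world has none). Each returns a list of dicts, best first, with "conf" (0 to 1); they miss things now and then, are a little off and sometimes report something else, mostly with a low value. They report only what shows in the picture. A call takes as long as a camera call. They do not tell look-alikes from the thing itself.
- look_for(picture, name): "extent" ([centre column, centre row, width, height] in pixels, round what is visible of it).
The state is a dict: "time": time; "joint_positions": joint angles; "joint_velocities": joint speeds; "effort": joint torques, N m; "tcp_pos": TCP position; "eef_rot": TCP orientation; "force": force on the tool from outside, world axes, zero at the start; "wrist_torque": the same for the moment, N m; "finger_gap": finger opening in m.
Only numpy, scipy, OpenCV 4.12 (cv2) and the standard library are available. Lean on these libraries where they do the work, as an engineer would, in place of code of your own. Each camera call takes 0.05 s, during which the arm holds its last target. There are 200 camera calls.

## Task

Take the trailer coupler (the drawbar with the hollow cup and the raised lever) by its drawbar and lower it onto the stand with the ball, so that the cup is fully down over the ball and the drawbar lies level on its rest, straight along the stand; have it down before letting go, with the lever still up. Then press the latch lever all the way down, leave the coupler seated, and move clear.

Things in the scene. Friction and masses are not known exactly. Their poses are not given: they have to be found in the camera images.
- coupler: Loose trailer coupler, 0.5-0.8 kg, flat on the bench: steel cup, 68 mm wide, 50 high, open below (56 mm bore, 42 deep), and square drawbar 40 wide, 34 high, underside flush with the cup's. Origin: centre of the cup's mouth; z up, drawbar along -x from -30 to -190 mm. Balances near x -85; grip across y at x -120, clear of the raised lever. Not the lookalike with a flat ring and no lever.
- hitch: Fixed steel stand: plate 230 x 80 x 10 mm, 50 mm ball on a neck, drawbar rest. Origin: on the bench below the ball, z up; ball top at z 87 mm. Rest: flat block at x -145 to -175, 80 wide across y, top at z 45. A seated coupler's origin is 45 mm above this one, x axes the same way, drawbar on the rest. Not the like stand with a straight 28 mm pin instead of a ball.
- latch (a joint): Coupler's lever, rad: 0 = fully down, level above the drawbar; starts raised at 0.5 to 0.65 (limit 0.8). It turns on a pin along the coupler's y at x +20, z +58 mm in the coupler's frame and reaches 80 mm from it towards the drawbar's end (-x), upward when raised. No spring: friction holds it; 3 to 5 N straight down, 45 to 60 mm from the pin, moves it.
- lever_pad (a point): Middle of the upper face of the lever's widened end (pad 30 mm long, 34 wide, 10 thick), 65 mm from the lever's pin and 5 mm above its centre line. With the lever down it is at x -45, z +63 mm in the coupler's frame.
Things that resemble listed ones, but are neither listed nor needed, are in the scene too. What is shaped like the coupler but red is not meant.

How it is judged:
By the outcome, as a careful person would: the job done as asked, in the order asked, and still so for the second after the job is handed in, with the robot touching nothing.
It also fails if it takes over 50 s, if anything falls off the work surface, if the arm or the gripper's body presses on something with over 40 N, if the wrist force passes 120 N, or if a joint passes its speed limit or range.

## Working session

There is one attempt and no reset: what is moved stays moved. The work goes in short steps, Python scripts to look and compute and a tool call to move; the robot and the scene stay as the last step left them, time stands still between calls to the robot, and variables do not carry over. Pictures are saved under pics/ and viewed, about 8 in all and at most 12, crops included, and the job is handed in when it is done.

Besides the shell and the picture viewer there is one more tool, called after ">>>" as name(argument=value, ...) on one line, values as JSON. step_arm: Moves the arm, as the interface text tells. Its arguments: {"type":"object","properties":{"deltas":{"type":"array","items":{"type":"array"}},"gripper":{"type":"number"}},"required":["deltas"]}

```bash
mkdir -p pics; python3 - <<'E'
from cell import ctrl, imaging, look_for
import cv2
s=ctrl.sense(); print(s, ctrl.finger_overhang)
for n in("scene","top"):
    p=imaging.read_camera(n); cv2.imwrite(f"pics/{n}0.png",p["pixels"][:,:,::-1])
    print(n,p["camera_matrix"].tolist(),p["R"].tolist(),p["t"].tolist())
    for k in("coupler","hitch","latch","lever_pad"):
        print(k,[(d["extent"],round(d["conf"],2)) for d in look_for(p,k)])
E
```

```text
{'time': 0.0, 'joint_positions': array([ 1.24041471e+00,  4.91539518e-01,  1.55945196e+00, -3.48010739e-05,
        1.09168320e+00, -1.05587787e-01]), 'joint_velocities': array([-0.0016186 , -0.00082851,  0.00110759,  0.00012738, -0.00060636,
        0.00155722]), 'effort': array([-4.85470937e-04, -6.12648010e+01, -2.58184952e+01,  6.92013488e-02,
        4.82780510e-02, -1.49703887e-04]), 'tcp_pos': array([0.13927674, 0.60924623, 0.40417322]), 'eef_rot': array([-1.01929621e-04,  1.12152415e-01,  9.93690869e-01, -5.31550650e-04]), 'force': array([-0.1335512 , -0.6291604 , -0.34148824]), 'wrist_torque': array([-0.02934177, -0.01653408, -0.01805353]), 'finger_gap': 0.09497919859833931} 0.1901
scene [[441.1330942290735, 0.0, 283.0364048468513], [0.0, 441.1330942290735, 214.7928806392195], [0.0, 0.0, 1.0]] [[-0.7324432539517873, 0.680826146496379, 0.001624188230659676], [0.5445886812269958, 0.5873052651461573, -0.5987450991958456], [-0.4085952129185546, -0.43766229421609165, -0.8009379927319891]] [0.41772258223895414, -0.16553661930529742, 1.3209889534448813]
coupler [([305.7, 172.1, 26.
[... 364 characters left out ...]
210549944547], [0.0, 434.2659775752238, 212.69279360265514], [0.0, 0.0, 1.0]] [[-0.02675472224057445, -0.9995162901123544, -0.01585467243009847], [-0.9799265431194274, 0.029358172670428555, -0.19718536402954048], [0.19755544773009626, 0.010260774702200413, -0.9802380127166422]] [-0.05719094700666958, 0.49279636993412246, 1.0454843797691356]
coupler [([322.7, 288.1, 74.2, 70.5], 0.81), ([447.0, 252.7, 83.0, 57.4], 0.69), ([365.4, 198.2, 41.7, 90.7], 0.55)]
hitch [([226.2, 211.6, 42.1, 89.3], 0.94)]
latch [([365.3, 166.5, 19.0, 21.8], 0.84), ([305.9, 271.8, 29.0, 27.2], 0.77)]
lever_pad [([435.6, 261.3, 31.4, 24.4], 0.84), ([305.9, 273.9, 25.9, 30.4], 0.56), ([367.5, 169.6, 21.6, 23.4], 0.52)]
```

```bash
python3 - <<'E'
import cv2
a=cv2.imread("pics/scene0.png");b=cv2.imread("pics/top0.png")
cv2.imwrite("pics/s1.png",cv2.resize(a[60:360,120:520],None,fx=2,fy=2,interpolation=3))
cv2.imwrite("pics/t1.png",cv2.resize(b[90:390,140:540],None,fx=2,fy=2,interpolation=3))
E
```

```text
(no output)
```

View pics/s1.png

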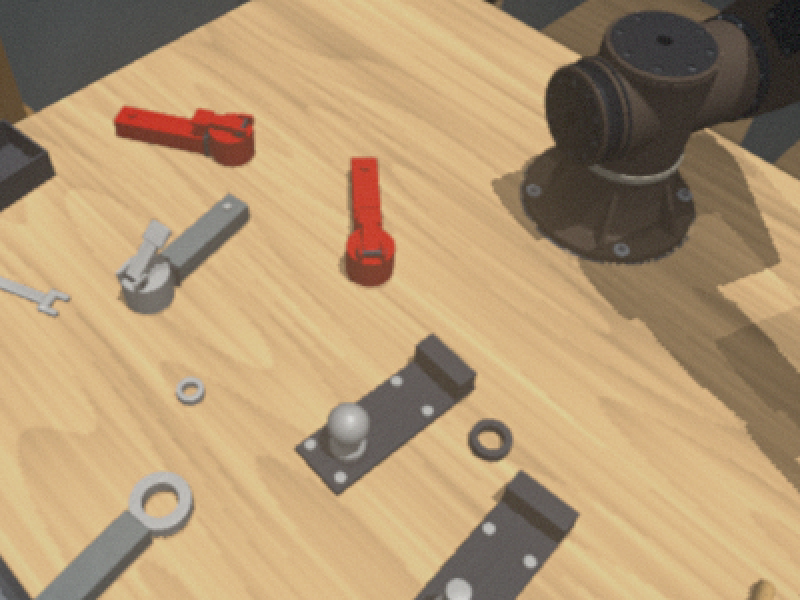

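View pics/t1.png

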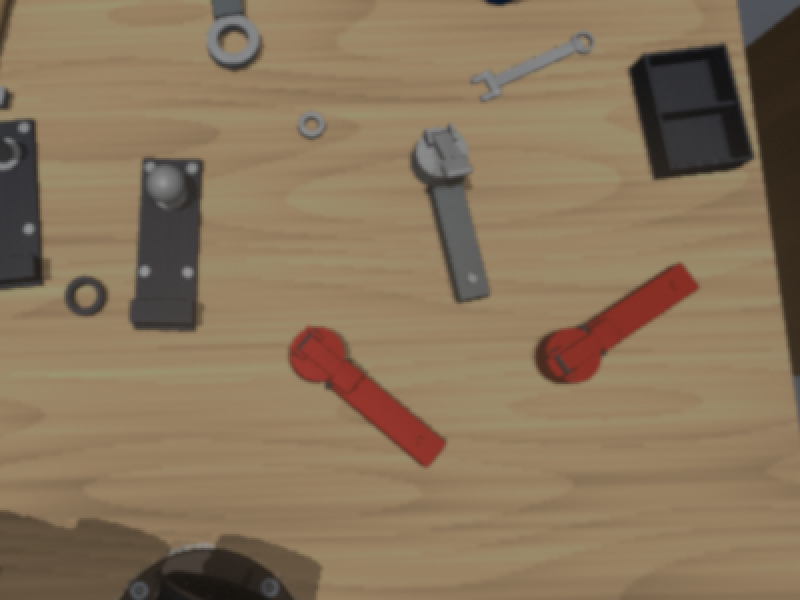

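Top crop shows these candidates (full-image pixels):
- **Couplers:** the grey one with a raised lever is at (362,170). The flat-ring lookalike is at (257,110), and the red ones are at (300,267) and (425,267).
- **Stands:** the ball stand is at (223,181) and the pin stand at (142,165).

I choose the grey lever coupler and the ball stand. Both crops are enlarged 2x and confirm this choice.

```bash
cat > h.py <<'E'
import numpy as np, cv2
from scipy.spatial.transform import Rotation as Ro
from cell import ctrl, imaging, look_for
def ray(p,uv):
    d=np.linalg.inv(p["camera_matrix"])@[*uv,1]
    return -p["R"].T@p["t"], p["R"].T@d
def onz(p,uv,z):
    c,d=ray(p,uv); return c+d*(z-c[2])/d[2]
def proj(p,X): 
    c=p["R"]@X+p["t"]; q=p["camera_matrix"]@c; return q[:2]/q[2]
def wcam(s,p):
    T=np.eye(4); q=s["eef_rot"]; T[:3,:3]=Ro.from_quat([q[1],q[2],q[3],q[0]]).as_matrix(); T[:3,3]=s["tcp_pos"]
    return T@p["tool_from_camera"]
def won(s,p,uv,z):
    K=p["camera_matrix"]; a=(np.array(uv)-K[:2,2])/K[0,0]; r=np.linalg.norm(a)
    T=wcam(s,p); d=T[:3,:3]@np.array([*(a/r*np.sin(r)),np.cos(r)]); c=T[:3,3]
    return c+d*(z-c[2])/d[2]
def wproj(s,p,X):
    T=np.linalg.inv(wcam(s,p)); v=T[:3,:3]@X+T[:3,3]; th=np.arctan2(np.hypot(v[0],v[1]),v[2])
    K=p["camera_matrix"]; return K[:2,2]+K[0,0]*th*v[:2]/np.hypot(v[0],v[1])
E
python3 - <<'E'
from h import *
p=imaging.read_camera("top"); s=imaging.read_camera("scene")
print("cam",ray(p,(0,0))[0])
def f(l,z):
    for u,v in l: print((u,v),z,onz(p,(u/2+140,v/2+90),z).round(4))
f([(457,300),(489,294),(433,195),(467,190)],.034)
f([(440,158)],.05)
f([(167,183)],.062); f([(143,159),(203,159)],.01); f([(132,300),(198,300)],.045)
c,d=ray(s,(348/2+120,424/2+60)); print("scene ball",onz(s,(348/2+120,424/2+60),.062))
print("rest", [onz(s,(u/2+120,v/2+60),.045).round(4) for u,v in[(433,334),(475,374),(417,352),(461,390)]])
print("bar", [onz(s,(u/2+120,v/2+60),.034).round(4) for u,v in[(231,194),(248,206)]])
E
```

```text
cam [ 0.27483298 -0.08235836  1.12108902]
(457, 300) 0.034 [ 0.4163 -0.3244  0.034 ]
(489, 294) 0.034 [ 0.4227 -0.365   0.034 ]
(433, 195) 0.034 [ 0.5532 -0.3035  0.034 ]
(467, 190) 0.034 [ 0.5585 -0.3476  0.034 ]
(440, 158) 0.05 [ 0.5976 -0.3124  0.05  ]
(167, 183) 0.062 [0.572  0.0362 0.062 ]
(143, 159) 0.01 [0.6207 0.0739 0.01  ]
(203, 159) 0.01 [ 0.6182 -0.0063  0.01  ]
(132, 300) 0.045 [0.4266 0.083  0.045 ]
(198, 300) 0.045 [4.242e-01 4.000e-04 4.500e-02]
scene ball [0.57250873 0.03945304 0.062     ]
rest [array([0.397 , 0.0123, 0.045 ]), array([0.4032, 0.0883, 0.045 ]), array([0.4318, 0.0175, 0.045 ]), array([0.433, 0.092, 0.045])]
bar [array([ 0.423, -0.361,  0.034]), array([ 0.4202, -0.326 ,  0.034 ])]
```

>>> step_arm(deltas=[[[36, -31, 0], [0, 0, -8]], [[72, -62, 0], [0, 0, -16]], [[108, -93, 0], [0, 0, -24]], [[144, -124, 0], [0, 0, -32]], [[180, -155, 0], [0, 0, -40]]])

```text
time: 1.1
tcp_pos: [0.3204, 0.4529, 0.4049]
eef_rot: [0.0, 0.448, 0.894, 0.0]
force: [0.4, 0.1, 0.6]
finger_gap: 0.0952
```

>>> step_arm(deltas=[[[36, -31, 0], [0, 0, -8]], [[72, -62, 0], [0, 0, -16]], [[108, -93, 0], [0, 0, -24]], [[144, -124, 0], [0, 0, -32]], [[180, -155, 0], [0, 0, -40]]])

```text
time: 1.6
tcp_pos: [0.5017, 0.2963, 0.4052]
eef_rot: [0.0, 0.729, 0.685, 0.0]
force: [0.6, 1.5, 0.1]
finger_gap: 0.0952
```

>>> step_arm(deltas=[[[0, -49, 0], [0, 0, -6]], [[0, -98, 0], [0, 0, -12]], [[0, -147, 0], [0, 0, -18]], [[0, -196, 0], [0, 0, -24]], [[0, -245, 0], [0, 0, -30]]])

```text
time: 2.1
tcp_pos: [0.5013, 0.0494, 0.4054]
eef_rot: [0.0, 0.882, 0.471, 0.001]
force: [0.6, -0.9, 1.4]
finger_gap: 0.095
```

```bash
python3 - <<'E'
from h import *
import pickle
s=ctrl.sense();p=imaging.read_camera("wrist");pickle.dump((s,p),open("w1.pkl","wb"))
cv2.imwrite("pics/w1.png",cv2.cvtColor(p["pixels"],4)); print(p["camera_matrix"],p["tool_from_camera"].round(3))
for X in([.572,.037,.062],[.412,.044,.045]): print(wproj(s,p,np.array(X)))
E
```

```text
[[325.1922621    0.         273.09003526]
 [  0.         325.1922621  207.01799994]
 [  0.           0.           1.        ]] [[ 0.    -0.961 -0.275  0.077]
 [ 1.     0.     0.    -0.   ]
 [-0.    -0.275  0.961  0.02 ]
 [ 0.     0.     0.     1.   ]]
[337.58910225 165.40489645]
[210.2005664  236.07982131]
```

View pics/w1.png

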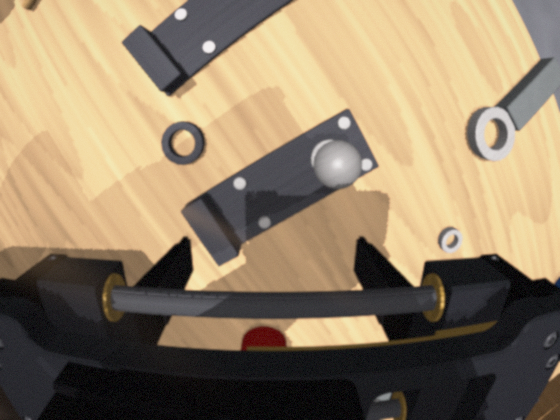

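>>> step_arm(deltas=[[[-2, -46, -8], [0, 0, -6]], [[-4, -92, -16], [0, 0, -12]], [[-6, -138, -24], [0, 0, -18]], [[-8, -184, -32], [0, 0, -24]], [[-10, -230, -40], [0, 0, -30]]])

```text
time: 2.65
tcp_pos: [0.4911, -0.1876, 0.3652]
eef_rot: [0.001, 0.975, 0.22, 0.0]
force: [1.5, 0.1, -0.5]
finger_gap: 0.0954
```

```bash
python3 - <<'E'
from h import *
import pickle
s,p=pickle.load(open("w1.pkl","rb"))
for uv,z in[((340,163),.062),((348,110),.01),((378,166),.01),((183,211),.045),((222,265),.045),((203,195),.045),((240,250),.045)]: print(uv,won(s,p,uv,z).round(4))
E
```

```text
(340, 163) [0.5754 0.0378 0.062 ]
(348, 110) [0.6219 0.0734 0.01  ]
(378, 166) [ 0.6187 -0.0031  0.01  ]
(183, 211) [0.4038 0.0851 0.045 ]
(222, 265) [0.4015 0.0074 0.045 ]
(203, 195) [0.4342 0.0869 0.045 ]
(240, 250) [0.4306 0.0114 0.045 ]
```

>>> step_arm(deltas=[[[0, -40, 0], [0, 0, -5]], [[0, -80, 0], [0, 0, -10]], [[0, -120, 0], [0, 0, -14]], [[-2, -147, 0], [0, 0, -19]], [[-2, -147, 0], [0, 0, -19]]])

```text
time: 3.15
tcp_pos: [0.4887, -0.3375, 0.3649]
eef_rot: [0.002, 0.999, 0.054, -0.0]
force: [-0.2, -0.6, -0.0]
finger_gap: 0.0952
```

```bash
python3 - <<'E'
from h import *
import pickle
s=ctrl.sense();p=imaging.read_camera("wrist");pickle.dump((s,p),open("w2.pkl","wb"))
cv2.imwrite("pics/w2.png",cv2.cvtColor(p["pixels"],4)); print(s["tcp_pos"],s["eef_rot"])
E
```

```text
[ 0.488734   -0.33748805  0.36488757] [ 1.59047399e-03  9.98562134e-01  5.35829378e-02 -5.69453920e-05]
```

View pics/w2.png

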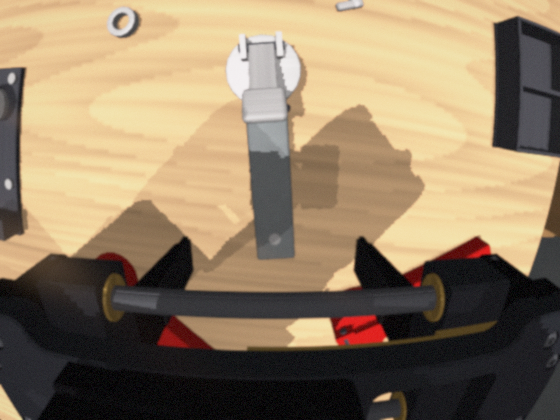

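```bash
python3 - <<'E'
from h import *
import pickle
s,p=pickle.load(open("w2.pkl","rb"))
g=lambda uv,z:won(s,p,uv,z)[:2]
a,b,c,d=[g(u,.034) for u in((258,259),(294,257),(248,125),(289,123))]
e,f=(a+b)/2,(c+d)/2; v=f-e; v/=np.linalg.norm(v)
print(a,b,c,d,"yaw",np.degrees(np.arctan2(v[1],v[0])),"origin",e+.19*v,"grip",e+.07*v)
print("cup c top", g((263,70),.05), "cup bottomfront")
th=np.radians(5); print("cx",K if 0 else wproj(s,p,np.array([*(e+.19*v),.05])))
q=s["eef_rot"];R=Ro.from_quat([q[1],q[2],q[3],q[0]]).as_matrix();print(R.round(3),np.degrees(np.arctan2(R[1,1],R[0,1])))
E
```

```text
[ 0.41877841 -0.33013161] [ 0.42505511 -0.36752774] [ 0.55492378 -0.3075022 ] [ 0.56089704 -0.34593075] yaw 9.2357285825218 origin [ 0.60945367 -0.3183353 ] grip [ 0.49100931 -0.33759491]
cup c top [ 0.60669387 -0.31676256] cup bottomfront
cx [265.08977035  67.20697497]
[[ 0.994  0.107  0.   ]
 [ 0.107 -0.994 -0.003]
 [-0.     0.003 -1.   ]] -83.85687202640277
```

The coupler's drawbar lies in the picture from (276,258) to (268,124), with its raised lever at (263,95). Measured yaw is about 9°, and the grip point is about (0.4895, -0.337). Descending to grip.

>>> step_arm(deltas=[[[1, 0, -35], [0, 0, 3]], [[1, 0, -75], [0, 0, 3]], [[1, 0, -115], [0, 0, 3]], [[1, 0, -150], [0, 0, 3]], [[1, 0, -170], [0, 0, 3]]])

```text
time: 3.7
tcp_pos: [0.4897, -0.3342, 0.1925]
eef_rot: [0.0, 0.997, 0.083, -0.001]
force: [0.0, 0.1, 0.9]
finger_gap: 0.0952
```

>>> step_arm(deltas=[[[0, 0, 0], [0, 0, 0]], [[0, 0, 0], [0, 0, 0]], [[0, 0, 0], [0, 0, 0]], [[0, 0, 0], [0, 0, 0]], [[0, 0, 0], [0, 0, 0]]], gripper=20)

```text
time: 4.2
tcp_pos: [0.4897, -0.334, 0.1931]
eef_rot: [0.0, 0.997, 0.083, -0.001]
force: [0.5, -0.3, 0.2]
finger_gap: 0.0601
```

>>> step_arm(deltas=[[[0, 0, 0], [0, 0, 0]], [[0, 0, 0], [0, 0, 0]], [[0, 0, 0], [0, 0, 0]], [[0, 0, 0], [0, 0, 0]], [[0, 0, 0], [0, 0, 0]]])

```text
time: 4.7
tcp_pos: [0.4898, -0.3344, 0.1934]
eef_rot: [0.001, 0.997, 0.083, -0.001]
force: [-0.1, -3.9, 3.4]
finger_gap: 0.0398
```

>>> step_arm(deltas=[[[0, 0, 5], [0, 0, 0]], [[0, 0, 20], [0, 0, 0]], [[0, 0, 50], [0, 0, 0]], [[0, 0, 85], [0, 0, 0]], [[0, 0, 110], [0, 0, 0]]])

```text
time: 5.2
tcp_pos: [0.4896, -0.334, 0.3058]
eef_rot: [0.001, 0.997, 0.083, -0.001]
force: [0.1, -0.7, -7.1]
finger_gap: 0.0398
```

```bash
python3 - <<'E'
from h import *
import pickle
s=ctrl.sense();p=imaging.read_camera("wrist");pickle.dump((s,p),open("w3.pkl","wb"))
q=imaging.read_camera("scene")
cv2.imwrite("pics/w3.png",np.hstack([cv2.cvtColor(p["pixels"],4)[:300,120:460],cv2.resize(cv2.cvtColor(q["pixels"],4)[50:250,100:400],(450,300))])); print(s["tcp_pos"],s["eef_rot"],s["force"],s["wrist_torque"])
E
```

```text
[ 0.48963991 -0.33400081  0.30580664] [ 7.77403617e-04  9.96554348e-01  8.29366436e-02 -5.82841464e-04] [ 0.08371723 -0.65299549 -7.05852843] [-0.12477122  0.37335336 -0.01091509]
```

View pics/w3.png

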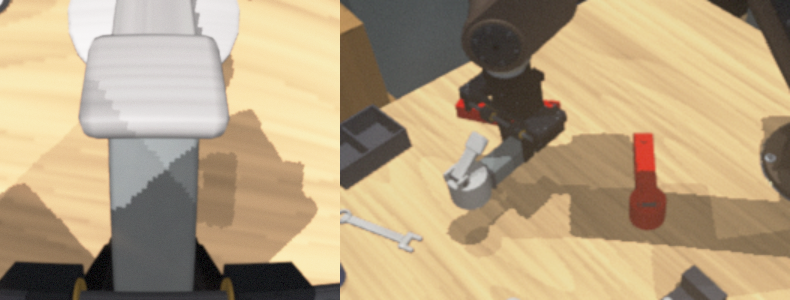

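The coupler is held: wrist crop (left) shows the bar at columns 108–200 with the lever up, and the scene crop shows it roughly level. Moving above the ball.

>>> step_arm(deltas=[[[-2, 20, 5], [0, 0, -1]], [[-5, 55, 10], [0, 0, -2]], [[-9, 95, 15], [0, 0, -3]], [[-13, 138, 15], [0, 0, -5]], [[-17, 180, 15], [0, 0, -6]]])

```text
time: 5.8
tcp_pos: [0.4721, -0.1525, 0.3209]
eef_rot: [0.002, 1.0, 0.03, -0.0]
force: [0.7, 0.3, -6.7]
finger_gap: 0.04
```

>>> step_arm(deltas=[[[-4, 42, 0], [0, 0, -1]], [[-8, 84, 0], [0, 0, -2]], [[-12, 126, 0], [0, 0, -4]], [[-16, 160, 0], [0, 0, -5]], [[-18, 180, 0], [0, 0, -6]]])

```text
time: 6.3
tcp_pos: [0.4528, 0.0298, 0.3199]
eef_rot: [0.002, 1.0, -0.022, -0.002]
force: [0.4, -0.6, -7.6]
finger_gap: 0.0396
```

>>> step_arm(deltas=[[[0, 12, 0], [0, 0, 0]], [[0, 16, 0], [0, 0, 0]], [[0, 16, 0], [0, 0, 0]], [[0, 16, 0], [0, 0, 0]], [[0, 16, 0], [0, 0, 0]]])

```text
time: 6.8
tcp_pos: [0.4529, 0.0451, 0.3197]
eef_rot: [0.002, 1.0, -0.022, -0.002]
force: [-0.4, -0.1, -7.6]
finger_gap: 0.0398
```

```bash
python3 - <<'E'
from h import *
import pickle
s=ctrl.sense();p=imaging.read_camera("scene");t=imaging.read_camera("top");pickle.dump((s,p,t),open("w4.pkl","wb"))
a=cv2.resize(cv2.cvtColor(p["pixels"],4)[150:330,200:400],(600,540),interpolation=3)
cv2.imwrite("pics/s4.png",a); print(s["tcp_pos"],s["eef_rot"],s["force"],s["wrist_torque"])
q=s["eef_rot"];R=Ro.from_quat([q[1],q[2],q[3],q[0]]).as_matrix(); T=s["tcp_pos"]
# predicted points in view: coupler frame -> scene crop px
z0=T[2]-.1934
for X in([0,0,.0],[34,0,0],[0,34,0],[0,-34,0],[0,0,50],[-190,20,34],[-190,-20,34],[-190,20,0]):
    X=np.array(X)/1e3; W=T+R@np.array([.1195+X[0],-X[1],0]); W[2]=z0+X[2]; print(X,((proj(p,W)-[200,150])*3).round(0))
for X in([.574,.0375,.062],[.414,.045,.045]): print((proj(p,np.array(X))-[200,150])*3)
E
```

```text
[0.45289325 0.04514104 0.31971431] [ 0.00176502  0.99974399 -0.02248061 -0.00185922] [-0.39243089 -0.10502273 -7.56993727] [-0.08095368  0.45180356 -0.01839207]
[0. 0. 0.] [284. 323.]
[0.034 0.    0.   ] [249. 349.]
[0.    0.034 0.   ] [316. 354.]
[ 0.    -0.034  0.   ] [254. 293.]
[0.   0.   0.05] [286. 285.]
[-0.19   0.02   0.034] [491. 178.]
[-0.19  -0.02   0.034] [453. 146.]
[-0.19  0.02  0.  ] [484. 204.]
[278.85090926 365.52436129]
[424.42212854 266.10692322]
```

View pics/s4.png

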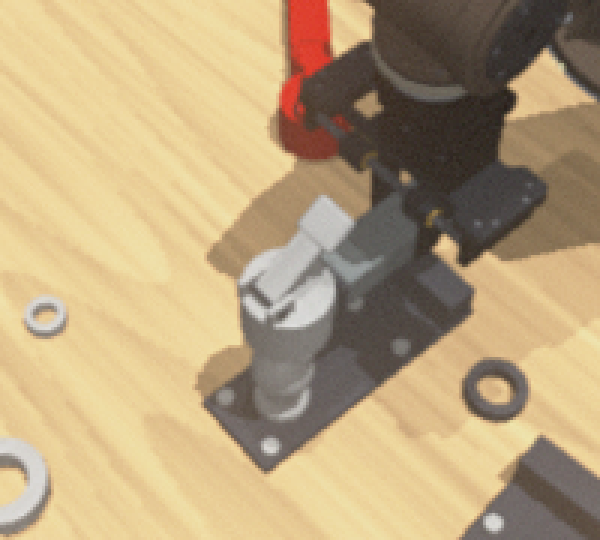

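Cup is at crop (287,289) against a predicted (286,285), with the ball's neck visible right below at (280,390). It is well aligned and pitched down only slightly. Lowering.

>>> step_arm(deltas=[[[1, -2, -10], [0, 0, 0]], [[1, -2, -25], [0, 0, 0]], [[1, -2, -35], [0, 0, 0]], [[1, -2, -42], [0, 0, 0]], [[1, -2, -45], [0, 0, 0]]])

```text
time: 7.4
tcp_pos: [0.4539, 0.0431, 0.274]
eef_rot: [0.002, 1.0, -0.023, -0.002]
force: [-0.3, 0.3, -8.2]
finger_gap: 0.0401
```

>>> step_arm(deltas=[[[0, 0, -4], [0, 0, 0]], [[0, 0, -8], [0, 0, 0]], [[0, 0, -12], [0, 0, 0]], [[0, 0, -15], [0, 0, 0]], [[0, 0, -15], [0, 0, 0]]])

```text
time: 7.9
tcp_pos: [0.4539, 0.0431, 0.2587]
eef_rot: [0.002, 1.0, -0.023, -0.003]
force: [-0.8, -0.2, -7.2]
finger_gap: 0.0398
```

>>> step_arm(deltas=[[[0, 0, -4], [0, 0, 0]], [[0, 0, -8], [0, 0, 0]], [[0, 0, -12], [0, 0, 0]], [[0, 0, -15], [0, 0, 0]], [[0, 0, -16], [0, 0, 0]]])

```text
time: 8.4
tcp_pos: [0.4539, 0.0431, 0.2423]
eef_rot: [0.002, 1.0, -0.023, -0.003]
force: [0.1, 0.2, -6.1]
finger_gap: 0.0398
```

>>> step_arm(deltas=[[[0, 0, -1], [0, 0, 0]], [[0, 0, -2], [0, 0, 0]], [[0, 0, -3], [0, 0, 0]], [[0, 0, -4], [0, 0, 0]], [[0, 0, -4], [0, 0, 0]]])

```text
time: 8.9
tcp_pos: [0.454, 0.0431, 0.2385]
eef_rot: [0.002, 1.0, -0.023, -0.002]
force: [-1.4, -0.4, -1.8]
finger_gap: 0.0396
```

>>> step_arm(deltas=[[[0, 0, -1], [0, 0, 0]], [[0, 0, -2], [0, 0, 0]], [[0, 0, -2], [0, 0, 0]], [[0, 0, -2], [0, 0, 0]], [[0, 0, -2], [0, 0, 0]]])

```text
time: 9.4
tcp_pos: [0.4538, 0.0431, 0.2382]
eef_rot: [0.002, 1.0, -0.023, -0.002]
force: [-8.2, -0.0, 29.5]
finger_gap: 0.0395
```

```bash
python3 - <<'E'
from h import *
import pickle
s=ctrl.sense();p=imaging.read_camera("scene");w=imaging.read_camera("wrist")
a=cv2.resize(cv2.cvtColor(p["pixels"],4)[190:330,220:370],(450,420),interpolation=3)
b=cv2.resize(cv2.cvtColor(w["pixels"],4)[:320,130:430],(394,420),interpolation=3)[:,:350]
cv2.imwrite("pics/s5.png",np.hstack([a,b])); print(s["tcp_pos"],s["force"],s["wrist_torque"])
q=s["eef_rot"];print(2*np.degrees(np.arctan2(q[2],q[1])))
E
```

```text
[0.45375561 0.04311122 0.23823685] [-8.16214868e+00 -1.07847754e-02  2.94752915e+01] [-0.05309608  1.45902529 -0.1301089 ]
-2.6019270526071345
```

View pics/s5.png

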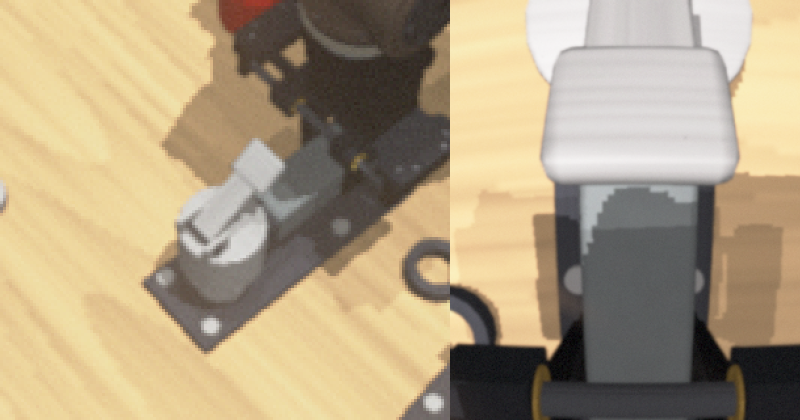

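Cup is fully over the ball, with the bar aligned with the plate in both views. 29 N of contact was reached at TCP z 0.2382, against 0.2384 expected for seated. Relaxing, then releasing.

>>> step_arm(deltas=[[[0, 0, 0], [0, 0, 0]], [[0, 0, 0], [0, 0, 0]], [[0, 0, 0], [0, 0, 0]], [[0, 0, 0], [0, 0, 0]], [[0, 0, 0], [0, 0, 0]]])

```text
time: 10.0
tcp_pos: [0.4538, 0.0431, 0.2383]
eef_rot: [0.002, 1.0, -0.023, -0.001]
force: [-2.6, -0.5, 5.2]
finger_gap: 0.0396
```

>>> step_arm(deltas=[[[0, 0, 0], [0, 0, 0]], [[0, 0, 0], [0, 0, 0]], [[0, 0, 0], [0, 0, 0]], [[0, 0, 0], [0, 0, 0]], [[0, 0, 0], [0, 0, 0]]], gripper=90)

```text
time: 10.5
tcp_pos: [0.4538, 0.0431, 0.2383]
eef_rot: [0.002, 1.0, -0.023, -0.001]
force: [0.2, -0.3, 0.0]
finger_gap: 0.0746
```

>>> step_arm(deltas=[[[0, 0, 0], [0, 0, 0]], [[0, 0, 10], [0, 0, 0]], [[0, 0, 40], [0, 0, 0]], [[0, 0, 80], [0, 0, 0]], [[0, 0, 115], [0, 0, 0]]])

```text
time: 11.0
tcp_pos: [0.4536, 0.0431, 0.3555]
eef_rot: [0.002, 1.0, -0.023, -0.001]
force: [0.5, -0.7, -0.3]
finger_gap: 0.0901
```

```bash
python3 - <<'E'
from h import *
import pickle
s=ctrl.sense();p=imaging.read_camera("scene");w=imaging.read_camera("wrist")
pickle.dump((s,p,w),open("w6.pkl","wb"))
a=cv2.resize(cv2.cvtColor(p["pixels"],4)[190:330,220:370],(390,364),interpolation=3)
b=cv2.cvtColor(w["pixels"],4)[:364,90:490]
cv2.imwrite("pics/s6.png",np.hstack([a,b])); print(s["tcp_pos"],s["force"])
c=np.cos(np.radians(2.6));sn=-np.sin(np.radians(2.6)); o=np.array([.5735,.0378])
for th in(0,.4,.5,.55,.6,.65):
  x=.020-.065*np.cos(th)+.005*np.sin(th)*-1; x=.020-.065*np.cos(th)-.0*0+.005*np.sin(th)
  z=.045+.058+.065*np.sin(th)+.005*np.cos(th)
  W=np.array([o[0]+x*c,o[1]+x*sn,z]); print(th,W.round(4),(wproj(s,w,W)-[90,0]).round(1),((proj(p,W)-[220,190])*2.6).round(1))
for X in([0,0,.095],[-.19,.02,.079],[-.19,-.02,.079],[-.07,.02,.079],[-.07,-.02,.079]):
  W=np.array([o[0]+X[0]*c-X[1]*sn,o[1]+X[0]*sn+X[1]*c,X[2]]); print(X,(wproj(s,w,W)-[90,0]).round(1),((proj(p,W)-[220,190])*2.6).round(1))
E
```

```text
[0.45360127 0.04312733 0.35554908] [ 0.50176821 -0.67174219 -0.28124344]
0 [0.5285 0.0398 0.108 ] [181.6 118.6] [230.2 157.3]
0.4 [0.5356 0.0395 0.1329] [181.5 107.6] [225.5 146.3]
0.5 [0.5389 0.0394 0.1386] [181.5 102. ] [222.9 144.8]
0.55 [0.5407 0.0393 0.1412] [181.5  98.7] [221.4 144.2]
0.6 [0.5427 0.0392 0.1438] [181.5  95.2] [219.8 143.8]
0.65 [0.5448 0.0391 0.1463] [181.5  91.3] [218.1 143.6]
[0, 0, 0.095] [181.6  58.2] [191.1 193.8]
[-0.19, 0.02, 0.079] [159.6 284.9] [358.  102.6]
[-0.19, -0.02, 0.079] [203.9 284.8] [327.5  76.2]
[-0.07, 0.02, 0.079] [156.3 150. ] [264.4 173.8]
[-0.07, -0.02, 0.079] [206.9 150. ] [234.2 145. ]
```

View pics/s6.png

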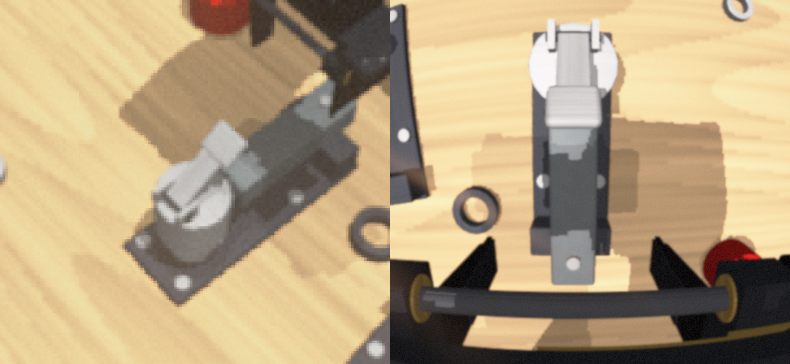

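Drawbar end shows at crop (552,284)/(594,283), within 2 px of the seated prediction; lever pad at (573,107), still up. Closing fingers and moving above the pad.

>>> step_arm(deltas=[[[0, 0, 10], [0, 0, 0]], [[0, 0, 20], [0, 0, 0]], [[30, -1, 25], [0, 0, 0]], [[65, -3, 25], [0, 0, 0]], [[88, -4, 25], [0, 0, 0]]], gripper=0)

```text
time: 11.6
tcp_pos: [0.5436, 0.039, 0.3827]
eef_rot: [0.002, 1.0, -0.023, 0.003]
force: [-1.0, 0.2, -0.6]
finger_gap: 0.0555
```

>>> step_arm(deltas=[[[0, 0, 0], [0, 0, 0]], [[0, 0, 0], [0, 0, 0]], [[0, 0, 0], [0, 0, 0]], [[0, 0, 0], [0, 0, 0]], [[0, 0, 0], [0, 0, 0]]])

```text
time: 12.1
tcp_pos: [0.5431, 0.0391, 0.383]
eef_rot: [0.002, 1.0, -0.023, 0.003]
force: [-0.1, -1.0, -0.4]
finger_gap: 0.0156
```

>>> step_arm(deltas=[[[0, 0, -6], [0, 0, 0]], [[0, 0, -12], [0, 0, 0]], [[0, 0, -18], [0, 0, 0]], [[0, 0, -24], [0, 0, 0]], [[0, 0, -30], [0, 0, 0]]])

```text
time: 12.6
tcp_pos: [0.5431, 0.0391, 0.3523]
eef_rot: [0.002, 1.0, -0.023, 0.002]
force: [0.2, 0.4, -0.2]
finger_gap: 0.0006
```

>>> step_arm(deltas=[[[-2, 0, -5], [0, 0, 0]], [[-2, 0, -10], [0, 0, 0]], [[-2, 0, -15], [0, 0, 0]], [[-2, 0, -20], [0, 0, 0]], [[-2, 0, -25], [0, 0, 0]]])

```text
time: 13.1
tcp_pos: [0.5412, 0.0391, 0.327]
eef_rot: [0.002, 1.0, -0.023, 0.003]
force: [-0.2, 0.6, 1.3]
finger_gap: 0.0006
```

>>> step_arm(deltas=[[[0, 0, -5], [0, 0, 0]], [[0, 0, -10], [0, 0, 0]], [[0, 0, -15], [0, 0, 0]], [[0, 0, -20], [0, 0, 0]], [[0, 0, -24], [0, 0, 0]]])

```text
time: 13.6
tcp_pos: [0.5411, 0.0391, 0.3025]
eef_rot: [0.002, 1.0, -0.023, 0.002]
force: [-1.8, 0.2, 1.8]
finger_gap: 0.0007
```

>>> step_arm(deltas=[[[0, 0, -2], [0, 0, 0]], [[0, 0, -4], [0, 0, 0]], [[0, 0, -5], [0, 0, 0]], [[0, 0, -5], [0, 0, 0]], [[0, 0, -5], [0, 0, 0]]])

```text
time: 14.1
tcp_pos: [0.541, 0.0391, 0.298]
eef_rot: [0.002, 1.0, -0.023, 0.002]
force: [-3.7, -0.6, 7.9]
finger_gap: 0.0003
```

>>> step_arm(deltas=[[[0, 0, -1], [0, 0, 0]], [[0, 0, -2], [0, 0, 0]], [[0, 0, -2], [0, 0, 0]], [[0, 0, -2], [0, 0, 0]], [[0, 0, -2], [0, 0, 0]]])

```text
time: 14.6
tcp_pos: [0.5408, 0.0391, 0.2976]
eef_rot: [0.002, 1.0, -0.023, 0.003]
force: [-7.1, 0.1, 20.9]
finger_gap: 0.0007
```

Firm stop at 21 N, with the tip at z 0.1075 (expected 0.108). Retreating straight up, then clear.

>>> step_arm(deltas=[[[0, 0, 5], [0, 0, 0]], [[0, 0, 20], [0, 0, 0]], [[0, 0, 50], [0, 0, 0]], [[0, 0, 90], [0, 0, 0]], [[0, 0, 110], [0, 0, 0]]])

```text
time: 15.1
tcp_pos: [0.541, 0.0392, 0.4106]
eef_rot: [0.002, 1.0, -0.023, 0.005]
force: [0.6, -0.7, 0.6]
finger_gap: 0.0002
```

>>> step_arm(deltas=[[[-15, 0, 0], [0, 0, 0]], [[-30, 0, 0], [0, 0, 0]], [[-50, 0, 0], [0, 0, 0]], [[-70, 0, 0], [0, 0, 0]], [[-85, 0, 0], [0, 0, 0]]])

```text
time: 15.6
tcp_pos: [0.455, 0.0392, 0.4107]
eef_rot: [0.002, 1.0, -0.023, 0.005]
force: [-0.1, -0.3, 0.8]
finger_gap: 0.0004
```

```bash
python3 - <<'E'
from h import *
s=ctrl.sense();p=imaging.read_camera("scene");w=imaging.read_camera("wrist")
a=cv2.resize(cv2.cvtColor(p["pixels"],4)[190:330,220:370],(390,364),interpolation=3)
b=cv2.cvtColor(w["pixels"],4)[:364,90:490]
cv2.imwrite("pics/s7.png",np.hstack([a,b])); print(s["tcp_pos"],s["force"])
c=np.cos(np.radians(2.6));sn=-np.sin(np.radians(2.6)); o=np.array([.5735,.0378])
for X in([-.06,.017,.108],[-.06,-.017,.108],[-.03,.017,.108],[-.19,.02,.079],[-.19,-.02,.079]):
  W=np.array([o[0]+X[0]*c-X[1]*sn,o[1]+X[0]*sn+X[1]*c,X[2]]); print(X,(wproj(s,w,W)-[90,0]+[390,0]).round(1),((proj(p,W)-[220,190])*2.6).round(1))
E
```

```text
[0.45502157 0.03919346 0.4106634 ] [-0.09658293 -0.28615586  0.75049287]
[-0.06, 0.017, 0.108] [547.6 141.7] [256.1 160.5]
[-0.06, -0.017, 0.108] [586.7 141.6] [229.8 135.5]
[-0.03, 0.017, 0.108] [547.4 107.3] [230.6 179.7]
[-0.19, 0.02, 0.079] [549.2 264.4] [358.  102.6]
[-0.19, -0.02, 0.079] [586.9 264.4] [327.5  76.2]
```

View pics/s7.png

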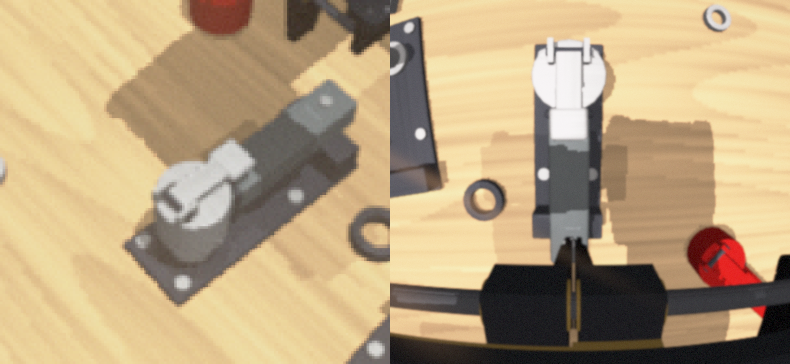

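The lever pad's lower edge is at (550–587, 139), against (548–587, 142) predicted for fully down. The pad corner at (255,160) in the scene crop also matches. Handing in.

```bash
python3 -c "
from cell import ctrl
print(ctrl.job_done())"
```

```text
the job is handed in; nothing more can be done
None
```

I lowered the grey coupler with the raised lever onto the ball stand, let go once it was seated with the lever still up, then pressed the lever down and moved clear. The job was handed in at about 16 s of the 50 s allowed. It reports no verdict.

- **Seating:** contact built to 29 N at TCP height 0.2382 m, against 0.2384 m expected when seated. The drawbar end showed within about 3 px of its predicted seated position, at a heading of about -2.6°, matching the stand.
- **Latch:** it met a firm stop at 21 N with the fingertips at z 0.1075 m (0.108 expected). The last pictures match a fully lowered lever to about 3 px.
- **After backing off:** the force on the tool was about zero, and the pictures showed the gripper clear of everything.
- **Disagreements:** the coupler looked pitched down by a few millimetres while carried, and levelled out on the rest. The cameras placed the ball 2 to 3 mm apart, but the cup went down over it with no sideways force. No check failed.

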